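# Square a panel block into the corner jig and hold it

## Robot

A 6-joint arm with a two-finger parallel gripper is mounted at the origin on the work surface. World frame = base frame: x ahead of the robot, y to its left, z up, the work surface at z = 0. Lengths are in mm, angles in rad, forces in N, time in s.
With the tool pointing down it reaches from about 300 to 775 mm from the base axis. Payload 14.6 kg.
Tool frame: the origin (TCP) lies on the front face of the gripper's body, between the roots of the fingers; the fingertips stand 97 mm ahead of it and the grasp point (between the pads) lies 78 mm ahead of it; z points along the fingers, y is the direction in which the jaws open and shut (so a half turn about z gives the same grasp; the last joint's range is limited). The gripper opens to 94 mm and grips with 3 to 60 N. Pads are 16 mm wide; open, the fingers measure 119 mm over their backs; the gripper's body (75 mm by 177 mm) begins 78 mm behind the grasp point.
Start: joints at [1.139, 0.3, 1.521, -0, 1.321, -0.067], TCP at [196.216, 513.799, 302.646] pointing down, gripper open.
Joint ranges: [-3.03, 3.03], [-0.79, 2.21], [0.23, 2.52], [-1.04, 4.18], [0, 3.07], [-2.55, 2.55]. Speed limits (rad/s): [2.22, 2.22, 2.57, 3.14, 3.14, 3.14].

## Interface

Orientations are given as [roll, pitch, yaw] about the fixed x, y, z axes, in that order (R = Rz(yaw) Ry(pitch) Rx(roll)).
In Python, from cell import manip, eyes, finder gives the robot as it stands.
- The arm moves only by the tool drive_tool, never from a script. Its argument "rows" is a list of rows, each an object with "offset": the shift along the tool's x, y, z in mm, a list of three; "spin": the turn about the tool's z in degrees; "jaw": the finger opening in mm, from 0 to 94. In form: [{"offset": [dx, dy, dz], "spin": spin, "jaw": jaw}, ...]. A call has 1 to 20 rows; each row shifts and turns the commanded pose from where the row before left it, along the tool's axes as they then stand; what a row does not reach is not made up. A row lasts 1/10 s, in which the tool goes at most 50 mm and 8.59 degrees, less where a joint would pass 70% of its speed; a pose out of reach is approached as far as the arm can. A call is refused whole if a number of a shift passes 50 or a number of a turn 8.59, either way. A call with a gripper value outside its range is refused whole. The fingers move at their own pace and stop on an object; "force" is the grip in N (left out, the last holds). Time passes only in rows, so rows that do not move let the fingers close. It gives the time, the measured TCP pose, the force and the opening at its end, in the units of the state.
- manip.read_state(): the state, without advancing time (a new reading comes with each control period).
- eyes.camera(name): name is "scene" or "top" or "wrist"; returns a dict with "color" (420x560x3 uint8, blue, green, red), "depth" (420x560 float32, mm along the optical axis (not along the pixel's ray), 0 where there is no reading), "vfov" (degrees; the focal length in pixels is half the picture's height over the tangent of half this angle, whatever the lens; pixels are square), "cx", "cy" (the principal point, pixels), "rvec" (rotation vector, rad) and "tvec" (3), from world to camera coordinates, as OpenCV has them. Camera axes: x right, y down, z forward; pixel columns grow to the right and rows downward; lengths in mm; the calibration is good to about 2 mm. A picture is of the moment at which its call begins.
- manip.sign_off(): hands the job in, once; it reports no verdict.
Trained networks look in the newest picture that a camera, given by its name, has taken for a name from the list of things; names that differ only in an ending like _2 or _b are one class to them, and where a whole thing is asked for, a point or a joint stands for the part that bears it (a point fixed in the world has none). Each returns a list of dicts, best first, with "p" (0 to 1); they miss things now and then, are a little off and sometimes report something else, mostly with a low value. They report only what shows in the picture. A call takes as long as a camera call. They do not tell look-alikes from the thing itself.
- finder.find_in(camera, target): "uv" ([column, row] in pixels, amid what is visible of it).
The state is a dict: "clock": time; "joints": joint angles; "qd": joint speeds; "effort": joint torques, N m; "eef_pos": TCP position; "eef_rot": TCP orientation; "wrist_force": force on the tool from outside, world axes, zero at the start; "moment": the same for the moment, N m; "finger_gap": finger opening in mm.
Only numpy, scipy, OpenCV 4.12 (cv2) and the standard library are available. Lean on these libraries where they do the work, as an engineer would, in place of code of your own. Each camera call takes 0.05 s, during which the arm holds its last target. There are 200 camera calls.

## Task

The blue fastener caddy is standing in the grey corner jig: hang it by its handle across both prongs of the red double hook and let go of it. Then lay the teal panel block flat in the jig with its long side along the longer aluminium stop and its end against the shorter one, press it firmly home against both stops at once, and finish while still holding it pressed there for the screws to be driven. Leave the wooden offcut, flask, bin and screwdriver alone.

Things in the scene. Friction and masses are not known exactly. Their poses are not given: they have to be found in the camera images.
- caddy_bar (a point): Middle of the level top bar of the caddy's handle: grip it here. The bar runs along own y, 8 mm round, with a flat-sided black rubber grip in its middle (14 along x, 38 along y, 22 mm high), between two uprights at y = -53.5 and +53.5 mm. Its centre line is 115 mm above the caddy's underside, 65 mm above the box's rim. z is up.
- caddy: Blue open box of fasteners, 60 (own x) x 112 (own y) x 50 mm high, about 0.2 kg, with a rigid steel arch handle over it. It starts standing on the jig's bed near the corner. Origin: centre of its underside.
- hook_seat (a point): Point mid-way between the two prongs, 165 mm above the table: the bar's middle belongs here (a bar lying on the prongs has its centre about 2 mm above it), the bar parallel to this y axis. -x is the open side: bring the bar in from there, above the tips, with the box below the prongs. z is up.
- hook: Fixed double hook: base 140 x 130 x 12 mm, two red bars 8 mm thick at y = -36 and +36 mm that rise 50 mm behind the seat (x = +50), bend over at 165 mm height and run to -x, ending in tips at x = -38 turned up to 20 mm above the seat. Nothing between the two bars above the base. Origin on the table below the seat; same axes.
- block_center (a point): Centre of the teal panel block, 90 (own x) x 56 (own y) x 60 mm high, about 0.16 kg, teal with white stripes and two dark dots on top; half-way up, 30 mm above its underside. It starts standing on the table, z up; the two ends are alike, so half a turn makes no difference.
- block: The same teal block; origin at the centre of its underside.
- jig_corner (a point): Inner corner of the jig at bed level, 10 mm above the table. x points into the end stop (inner face x = 0), y into the side stop (inner face y = 0), z up. Fixed grey bed 240 x 220 x 10 mm, reaching back to x = -215, y = -196 mm. Home, the block's centre is at x = -45, y = -28, z = +30 mm, its long axis along x.
- end_stop: Short aluminium stop, 24 thick x 140 mm long (along y), 20 mm high, slick, rigidly fixed on the jig; takes the block's 56 mm end. Origin at the centre of its underside; axes as the jig's.
- side_stop: Long aluminium stop, 200 mm long (along x) x 24 thick, 20 mm high, slick, rigidly fixed on the jig; takes the block's 90 mm side. Origin at the centre of its underside; axes as the jig's.
- offcut: Bystander: wooden offcut 80 x 50 x 44 mm on the table; origin at the centre of its underside. Sometimes it stands nearer the robot than the teal block, sometimes farther.
- flask: Bystander: steel flask, 62 mm diameter, 155 mm tall with a black cap; origin at the centre of its underside.
- bin: Bystander: grey bin 130 x 180 x 160 mm high, strips standing up out of it to about 240 mm; origin at the centre of its underside.
- screwdriver: Bystander: screwdriver with a wooden handle lying on the table along its own x.
Not all that is in view belongs to the job. Of the things that look like the caddy, the middle-sized one is meant.

How it is judged:
By the outcome, as a careful person would: the job done as asked, in the order asked, and still so for the second after the job is handed in, while the arm keeps its last pose, push and grip.
It also fails if it takes over 72 s, if anything falls off the work surface, if the arm or the gripper's body presses on something with over 40 N, if the wrist force passes 120 N, or if a joint passes its speed limit or range.

## Working session

There is one attempt and no reset: what is moved stays moved. The work goes in short steps, Python scripts to look and compute and a tool call to move; the robot and the scene stay as the last step left them, time stands still between calls to the robot, and variables do not carry over. Pictures are saved under pics/ and viewed, about 8 in all and at most 12, crops included, and the job is handed in when it is done.

Besides the shell and the picture viewer there is one more tool, called after "Call:" as a command line: name --argument value ..., lists and objects as JSON in quotes. drive_tool: Moves the arm, as the interface text tells. Its arguments: {"type":"object","properties":{"rows":{"type":"array","items":{"type":"object","properties":{"offset":{"type":"array","items":{"type":"number"}},"spin":{"type":"number"},"jaw":{"type":"number"}}}},"force":{"type":"number"}},"required":["rows"]}

```bash
ls; mkdir -p pics
cat > h.py <<'E'
import numpy as np, cv2
from cell import manip, eyes, finder
def K(c):
    h=c["color"].shape[0]; f=h/2/np.tan(np.radians(c["vfov"])/2)
    return f,c["cx"],c["cy"]
def cloud(c):
    f,cx,cy=K(c); d=c["depth"].astype(float); v,u=np.indices(d.shape)
    P=np.stack([(u-cx)/f*d,(v-cy)/f*d,d],-1)
    R=cv2.Rodrigues(np.array(c["rvec"],float))[0]
    W=(P-np.array(c["tvec"]).reshape(3))@R
    W[d<=0]=np.nan
    return W
def proj(c,X):
    f,cx,cy=K(c); R=cv2.Rodrigues(np.array(c["rvec"],float))[0]
    p=np.atleast_2d(X)@R.T+np.array(c["tvec"]).reshape(3)
    return np.c_[p[:,0]/p[:,2]*f+cx,p[:,1]/p[:,2]*f+cy]
E
python3 - <<'E'
from h import *
s=manip.read_state(); print(s)
for n in ["scene","top"]:
    c=eyes.camera(n); np.save(f"{n}.npy",c,allow_pickle=True)
    W=cloud(c); cv2.imwrite(f"pics/{n}1.png",c["color"])
    print(n,c["vfov"],c["cx"],c["cy"],c["rvec"],c["tvec"])
    for t in ["caddy","caddy_bar","hook","block","jig_corner","end_stop","side_stop","offcut","flask","bin","screwdriver"]:
        try:
            for r in finder.find_in(n,t)[:4]:
                u,v=np.round(r["uv"]).astype(int); print(t,round(r["p"],2),u,v,np.round(W[v,u]))
        except Exception as e: print(t,e)
E
```

```text
pics
{'clock': 0.0, 'joints': array([ 1.13939317e+00,  3.00432845e-01,  1.52161163e+00, -9.53071191e-06,
        1.32071987e+00, -6.66012512e-02]), 'qd': array([-0.00063443,  0.00034767, -0.00155388, -0.00022381, -0.00161779,
       -0.00086137]), 'effort': array([ 7.07336476e-04, -5.31819892e+01, -3.52721286e+01,  7.08791683e-02,
        2.44335568e-02, -1.56027289e-05]), 'eef_pos': array([196.15513135, 513.6528358 , 302.09433401]), 'eef_rot': array([-3.14042295e+00, -6.87670568e-05,  2.77679307e+00]), 'wrist_force': array([ 0.9520112 , -0.50589985, -0.91709678]), 'moment': array([ 0.01894523,  0.00574222, -0.00333849]), 'finger_gap': 93.82744474390407}
scene 51.88509169939428 285.2793226301341 208.22256578045327 [ 1.74353604  2.14468744 -0.56414879] [  35.27865725 -422.75040146 1498.50728525]
caddy 0.83 339 323 [785. 266.  13.]
caddy 0.72 354 153 [255. 235.  15.]
caddy 0.69 329 236 [567. 203.  44.]
caddy_bar 0.88 339 324 [nan nan nan]
caddy_bar 0.74 225 238 [630. -71.  43.]
caddy_bar 0.65 353 154 [260. 232.  16.]
caddy_bar 0.64 327 240 [568. 200.  20.]
hook 0.82 154 202 [ 545. -314
[... 582 characters left out ...]
 563.83241591 1370.48649467]
caddy 0.67 212 125 [804. 251.  20.]
caddy 0.66 212 299 [291. 233.  15.]
caddy 0.63 230 199 [575. 183. 131.]
caddy_bar 0.84 213 300 [288. 230.  16.]
caddy_bar 0.82 209 131 [788. 260.   9.]
caddy_bar 0.69 230 200 [572. 183. 137.]
hook 0.62 396 218 [ 543. -306.   13.]
hook 0.39 126 173 [634. 460. 153.]
block 0.71 302 124 [814. -17.  26.]
block 0.61 326 246 [454. -90.  62.]
block 0.4 230 201 [570. 183. 133.]
jig_corner 0.85 229 213 [541. 190.  57.]
side_stop 0.82 195 207 [557. 291.  28.]
offcut 0.94 320 185 [631. -72.  43.]
flask 0.78 127 172 [637. 457. 155.]
bin 0.78 113 271 [364. 527.   0.]
bin 0.27 230 169 [672. 192.  33.]
screwdriver 0.55 304 126 [809. -23.  26.]
```

View pics/top1.png

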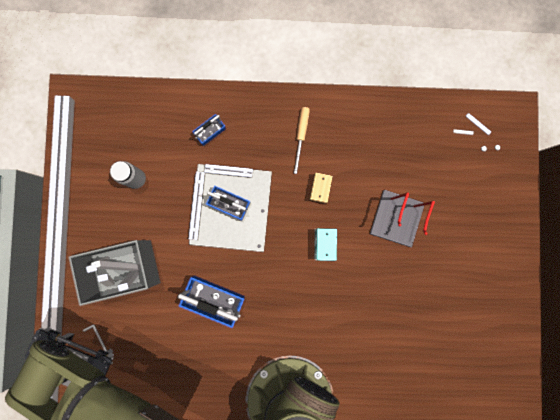

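View pics/scene1.png

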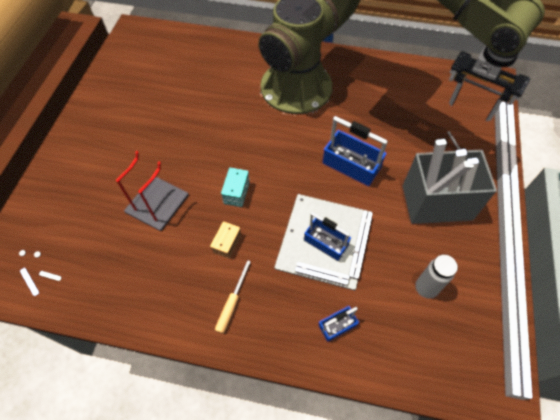

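The top view shows three caddies: small (209,130), middle one in the jig (229,203) and large (211,302). I pick the one in the jig. The hook is at (400,218) with red prongs whose tips should point towards the robot, the teal block is at (326,245), and the offcut is at (320,187), further away than the block. Next I'll measure poses from the clouds.

```bash
cat > m.py <<'E'
from h import *
def rect(P):
    (c,s,a)=cv2.minAreaRect(P[:,:2].astype(np.float32)); return np.round(c,1),np.round(s,1),round(a,1)
out={}
for n in ["top","scene"]:
    c=np.load(n+".npy",allow_pickle=True).item(); W=cloud(c); I=c["color"].astype(int); b,g,r=I[...,0],I[...,1],I[...,2]
    hsv=cv2.cvtColor(c["color"],cv2.COLOR_BGR2HSV).astype(int)
    X,Y,Z=W[...,0],W[...,1],W[...,2]
    print("==",n)
    red=(r>120)&(g<70)&(b<70)&(abs(Y+310)<150)
    P=W[red&(Z>100)]; print("red",len(P),np.round(np.nanpercentile(P[:,2],[5,50,95])))
    if len(P)>20:
        _,l=cv2.kmeans(None,2,None,(3,50,.1),5,0) if 0 else (0,0)
        lab=cv2.kmeans(np.float32(P[:,:2]),2,None,(3,50,.1),5,cv2.KMEANS_PP_CENTERS)[1].ravel()
        for k in (0,1): print(rect(P[lab==k]), np.round(P[lab==k].mean(0)))
    bx=(abs(Y+310)<130)&(abs(X-545)<130)&(Z>7)&(Z<18); P=W[bx]; print("base",len(P),rect(P))
    t=(Z>52)&(Z<68)&(abs(Y+90)<90)&(abs(X-470)<70); P=W[t]; print("block",len(P),rect(P),np.median(P[:,2]))
    t=(Z>37)&(Z<50)&(abs(Y+72)<70)&(abs(X-630)<70); P=W[t]; print("offcut",len(P),rect(P),np.median(P[:,2]))
    t=(Z>24)&(Z<36)&(abs(Y-220)<120)&(abs(X-580)<140); P=W[t];
    side=P[(P[:,1]>265)]; print("side",len(side),rect(side)); e=P[(P[:,0]>640)&(P[:,1]<265)]; print("end",len(e),rect(e))
    t=(Z>5)&(Z<15)&(abs(Y-220)<140)&(abs(X-580)<160); P=W[t]; print("bed",rect(P))
    t=(Z>100)&(Z<150)&(abs(Y-190)<75)&(abs(X-570)<75); P=W[t]; print("bar",len(P),rect(P),np.round(np.percentile(P[:,2],[5,50,95])))
    t=(Z>45)&(Z<75)&(abs(Y-190)<75)&(abs(X-570)<75); P=W[t]; print("rim",len(P),rect(P))
    v=np.zeros_like(I,dtype=np.uint8)
c=np.load("top.npy",allow_pickle=True).item()
a=cv2.resize(c["color"][150:260,175:285],None,fx=4,fy=4,interpolation=2); d=cv2.resize(c["color"][170:280,340:450],None,fx=3.3,fy=4,interpolation=2)
cv2.imwrite("pics/crop1.png",np.hstack([a,d[:a.shape[0]]])[:,:800])
E
python3 m.py
```

```text
== top
red 177 [160. 165. 179.]
(array([ 559.7, -278.3]), array([ 7.2, 93.3]), 73.0) [ 565. -279.  166.]
(array([ 537.8, -347.7]), array([ 9.1, 92.2]), 73.4) [ 539. -347.  167.]
base 1764 (array([ 548.6, -308.5]), array([248.9, 240.5]), 0.1)
block 617 (array([461.4, -92.1]), array([88.9, 56.1]), 1.6) 59.5083928370865
offcut 459 (array([626. , -76.2]), array([50.4, 80.3]), 80.2) 43.65537633665014
side 550 (array([570.4, 285.7]), array([ 25.5, 213.9]), 85.5)
end 374 (array([668.7, 195.6]), array([137.6,  24.7]), 86.2)
bed (array([581.6, 219.3]), array([315.4, 279.8]), 0.5)
bar 159 (array([572.3, 193.5]), array([113. ,  13.8]), 67.3) [123. 130. 138.]
rim 153 (array([572.4, 193.5]), array([113.3,  60.1]), 67.8)
== scene
red 241 [160. 165. 180.]
(array([ 539.1, -342.4]), array([12.4, 96.8]), 75.2) [ 539. -342.  166.]
(array([ 559.3, -274. ]), array([10. , 95.1]), 71.5) [ 557. -272.  167.]
base 1669 (array([ 544.2, -306.2]), array([132.3, 141.8]), 73.0)
block 552 (array([461.5, -87.4]), array([92.7, 56.9]), 0.4) 59.78111217102452
offcut 520 (array([626.2, -71.3]), array([51.4, 81.5]), 79.9) 43.787635116210105
side 624 (array([576.4, 289.7]), array([ 29.7, 225.1]), 84.0)
end 474 (array([669.3, 198.7]), array([134.2,  26.3]), 85.9)
bed (array([579.8, 219. ]), array([277.1, 317.4]), 89.2)
bar 242 (array([573. , 198.6]), array([114.,  16.]), 64.8) [112. 129. 138.]
rim 286 (array([574.1, 198. ]), array([113.8,  62.8]), 68.5)
```

View pics/crop1.png

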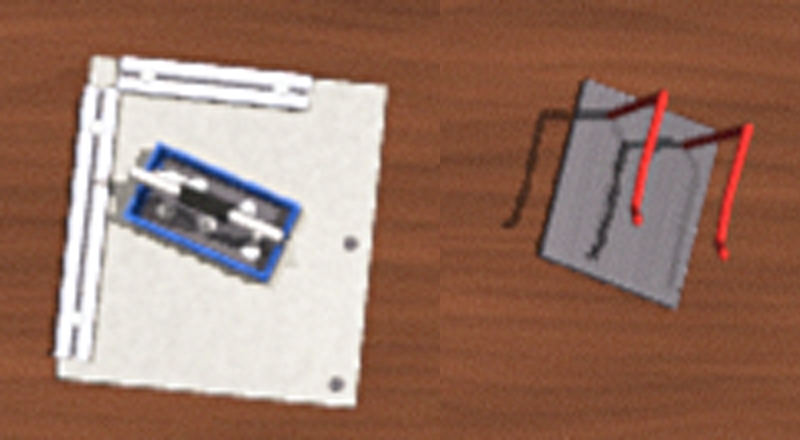

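The crop confirms the middle-sized caddy in the jig. The long stop is at +y and the short one at +x. The hook prong tips point towards the robot (−x).

Call:
drive_tool --rows '[{"offset":[0,0,-10],"spin":8.3,"jaw":94},{"offset":[0,0,-10],"spin":8.3,"jaw":94},{"offset":[0,0,-10],"spin":8.3,"jaw":94},{"offset":[0,0,-10],"spin":8.3,"jaw":94},{"offset":[0,0,-10],"spin":8.3,"jaw":94},{"offset":[0,0,-10],"spin":8.3,"jaw":94},{"offset":[0,0,-10],"spin":8.3,"jaw":94},{"offset":[0,0,-10],"spin":8.3,"jaw":94},{"offset":[0,0,-10],"spin":8.3,"jaw":94},{"offset":[0,0,-10],"spin":8.3,"jaw":94},{"offset":[0,0,0],"spin":8.3,"jaw":94}]'

```text
clock: 2.3
eef_pos: [196.3, 513.9, 404.0]
eef_rot: [3.142, -0.002, 1.177]
wrist_force: [0.4, -0.2, -0.6]
finger_gap: 94.2
```

Call:
drive_tool --rows '[{"offset":[-5,15,0]},{"offset":[-10,30,0]},{"offset":[-10,30,0]},{"offset":[-10,30,0]},{"offset":[-10,30,0]},{"offset":[-10,30,0]},{"offset":[-10,30,0]},{"offset":[-10,30,0]},{"offset":[-10,30,0]},{"offset":[-10,30,10]},{"offset":[-10,30,10]},{"offset":[-10,30,10]},{"offset":[-10,30,10]},{"offset":[-10,30,10]},{"offset":[-10,30,10]},{"offset":[-5,30,10]},{"offset":[0,5,0]},{"offset":[0,0,0]}]'

```text
validation failed for argument at $.ro...
```

```bash
cat > look.py <<'E'
from h import *
import sys
n=sys.argv[1]; c=eyes.camera("wrist"); np.save(n+".npy",c,allow_pickle=True); cv2.imwrite(f"pics/{n}.png",c["color"])
s=manip.read_state(); print(s["clock"],s["eef_pos"].round(1),s["eef_rot"].round(4),s["joints"].round(2),s["wrist_force"].round(1),s["finger_gap"])
W=cloud(c); Z=W[...,2]
def rect(P):
    (c,s,a)=cv2.minAreaRect(P[:,:2].astype(np.float32)); return len(P),np.round(c,1),np.round(s,1),round(a,1)
E
cat > w1.py <<'E'
exec(open('look.py').read())
near=(abs(W[...,0]-572)<75)&(abs(W[...,1]-196)<75)
for lo,hi in ((118,145),(45,70)):
    print(lo,rect(W[near&(Z>lo)&(Z<hi)]))
g=near&(Z>131)&(Z<140); print("grip",rect(W[g]))
P=W[(Z>24)&(Z<36)]; 
for q in (P[P[:,1]>265],P[(P[:,0]>645)&(P[:,1]<265)]):
    if len(q): print("stop",rect(q))
E
python3 w1.py w1
```

```text
2.35 [196.2 513.8 403.3] [ 3.1415e+00 -1.1000e-03  1.1680e+00] [ 1.14  0.24  1.36 -0.    1.54  1.54] [ 0.5  0.1 -0.9] 94.12443278059379
118 (0, array([0., 0.]), array([0., 0.]), 0.0)
45 (202, array([559.6, 246.3]), array([30.8, 10.2]), 52.2)
grip (0, array([0., 0.]), array([0., 0.]), 0.0)
stop (2851, array([302.8, 471.1]), array([663.9, 398.7]), 0.0)
```

Call:
drive_tool --rows '[{"offset":[-5,15,0],"spin":0,"jaw":94},{"offset":[-10,30,0],"spin":0,"jaw":94},{"offset":[-10,30,0],"spin":0,"jaw":94},{"offset":[-10,30,0],"spin":0,"jaw":94},{"offset":[-10,30,0],"spin":0,"jaw":94},{"offset":[-10,30,0],"spin":0,"jaw":94},{"offset":[-10,30,0],"spin":0,"jaw":94},{"offset":[-10,30,0],"spin":0,"jaw":94},{"offset":[-10,30,0],"spin":0,"jaw":94},{"offset":[-10,30,10],"spin":0,"jaw":94},{"offset":[-10,30,10],"spin":0,"jaw":94},{"offset":[-10,30,10],"spin":0,"jaw":94},{"offset":[-10,30,10],"spin":0,"jaw":94},{"offset":[-10,30,10],"spin":0,"jaw":94},{"offset":[-10,30,10],"spin":0,"jaw":94},{"offset":[-5,30,10],"spin":0,"jaw":94},{"offset":[0,5,0],"spin":0,"jaw":94},{"offset":[0,0,0],"spin":0,"jaw":94}]'

```text
clock: 4.15
eef_pos: [575.0, 196.3, 332.2]
eef_rot: [-3.141, 0.001, 1.185]
wrist_force: [0.6, -0.1, -1.4]
finger_gap: 93.8
```

```bash
python3 w1.py w2
```

```text
4.2 [574.5 197.  332.7] [-3.1414e+00  1.0000e-04  1.1852e+00] [0.27 0.41 1.3  0.   1.43 0.66] [-0.1 -0.4  0.1] 94.01269527903739
118 (1054, array([570.2, 196.3]), array([114.3,  13.8]), 67.4)
45 (918, array([570.4, 196.5]), array([113.8,  60.1]), 67.7)
grip (527, array([569.6, 194.8]), array([93.9, 13.8]), 67.4)
stop (4478, array([531.3, 382.9]), array([235.8, 547.5]), 90.0)
stop (2654, array([749.3, 116.3]), array([192.8, 318.2]), 7.7)
```

View pics/w2.png

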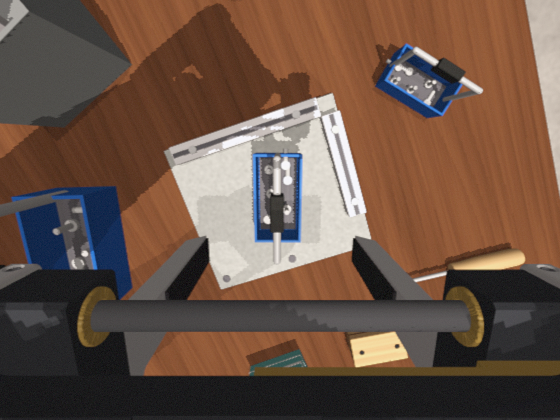

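The wrist view shows the middle caddy centred between the jaws at (277,200), with its bar along tool x. The jig stops are visible at (245,125) and (345,165). Next I descend and grip.

Call:
drive_tool --rows '[{"offset":[-2,-3,10],"spin":0.4,"jaw":94},{"offset":[0,0,20],"spin":0,"jaw":94},{"offset":[0,0,25],"spin":0,"jaw":70},{"offset":[0,0,25],"spin":0,"jaw":60},{"offset":[0,0,25],"spin":0,"jaw":50},{"offset":[0,0,16],"spin":0,"jaw":40},{"offset":[0,0,8],"spin":0,"jaw":40},{"offset":[0,0,0],"spin":0,"jaw":40},{"offset":[0,0,0],"spin":0,"jaw":0},{"offset":[0,0,0],"spin":0,"jaw":0},{"offset":[0,0,0],"spin":0,"jaw":0},{"offset":[0,0,0],"spin":0,"jaw":0},{"offset":[0,0,0],"spin":0,"jaw":0}]' --force 30

```text
clock: 5.5
eef_pos: [571.2, 196.6, 203.9]
eef_rot: [3.141, -0.0, 1.176]
wrist_force: [-0.9, -0.5, 2.0]
finger_gap: 14.1
```

Run:
```python
from h import *
c=np.load("w2.npy",allow_pickle=True).item(); W=cloud(c); X,Y,Z=[W[...,i] for i in range(3)]
for name,c0,half in (("side",(573,288),(115,25)),("end",(669,197),(25,80))):
    a=np.radians(-4); dx=X-c0[0]; dy=Y-c0[1]
    p=dx*np.cos(a)+dy*np.sin(a); q=-dx*np.sin(a)+dy*np.cos(a)
    m=(abs(p)<half[0])&(abs(q)<half[1])&(Z>24)&(Z<36)&(np.hypot(X-570,Y-196)>70)
    P=W[m]; print(name,len(P),cv2.minAreaRect(np.float32(P[:,:2])))
```

```text
side 3220 ((572.7504272460938, 286.9246826171875), (35.561885833740234, 224.77981567382812), 82.3151626586914)
end 2056 ((666.5552368164062, 203.71124267578125), (33.662750244140625, 149.62448120117188), 0.15030676126480103)
```

Call:
drive_tool --rows '[{"offset":[0,0,-5],"spin":0,"jaw":0},{"offset":[0,0,-10],"spin":0,"jaw":0},{"offset":[0,0,-20],"spin":0,"jaw":0},{"offset":[0,0,-20],"spin":-1,"jaw":0},{"offset":[0,0,-20],"spin":-1,"jaw":0},{"offset":[0,0,-20],"spin":-1.2,"jaw":0},{"offset":[0,0,-20],"spin":-1.2,"jaw":0},{"offset":[0,0,-10],"spin":-1.2,"jaw":0}]'

```text
clock: 6.3
eef_pos: [571.3, 196.6, 331.1]
eef_rot: [3.139, -0.001, 1.275]
wrist_force: [-1.0, -0.2, -2.8]
finger_gap: 13.8
```

Call:
drive_tool --rows '[{"offset":[-10,0,0],"spin":0,"jaw":0},{"offset":[-20,1,0],"spin":0,"jaw":0},{"offset":[-30,1,0],"spin":0,"jaw":0},{"offset":[-30,1,0],"spin":0,"jaw":0},{"offset":[-30,1,0],"spin":0,"jaw":0},{"offset":[-30,1,0],"spin":0,"jaw":0},{"offset":[-30,1,0],"spin":0,"jaw":0},{"offset":[-30,1,0],"spin":0,"jaw":0},{"offset":[-30,1,0],"spin":0,"jaw":0},{"offset":[-30,1,0],"spin":0,"jaw":0},{"offset":[-30,1,0],"spin":0,"jaw":0},{"offset":[-30,1,0],"spin":0,"jaw":0},{"offset":[-30,2,0],"spin":0,"jaw":0},{"offset":[-30,2,0],"spin":0,"jaw":0},{"offset":[-30,2,0],"spin":0,"jaw":0},{"offset":[-30,2,0],"spin":0,"jaw":0},{"offset":[-25,1,0],"spin":0,"jaw":0},{"offset":[-15,0,0],"spin":0,"jaw":0},{"offset":[-10,0,0],"spin":0,"jaw":0},{"offset":[0,0,0],"spin":0,"jaw":0}]'

```text
clock: 8.3
eef_pos: [443.7, -287.9, 328.2]
eef_rot: [-3.141, -0.0, 1.273]
wrist_force: [-0.7, -0.7, -2.0]
finger_gap: 13.7
```

```bash
cat > w3.py <<'E'
exec(open('look.py').read())
for n in ("top","scene"):
    c2=eyes.camera(n); np.save(n+"2.npy",c2,allow_pickle=True); cv2.imwrite(f"pics/{n}2.png",c2["color"])
for cc in (c,c2,np.load("top2.npy",allow_pickle=True).item()):
    W=cloud(cc); Z=W[...,2]; I=cc["color"].astype(int)
    red=(I[...,2]>110)&(I[...,1]<80)&(I[...,0]<80)&(Z>155)&(Z<190)&(abs(W[...,1]+310)<100)
    P=W[red]; print("red",len(P))
    if len(P)<20: continue
    a=np.radians(-17); ey=np.array([-np.sin(a),np.cos(a)])
    q=(P[:,:2]-[541.5,-308])@ey
    for s in (q>0,q<=0):
        if s.sum()>5: print(rect(P[s]),P[s].mean(0).round(1))
E
python3 w3.py w3; python3 -c "
import cv2,numpy as np
cv2.imwrite('pics/pair.png',np.hstack([cv2.imread('pics/w3.png')[:,80:480],cv2.imread('pics/scene2.png')[60:480,0:400]])if 0 else cv2.imread('pics/w3.png'))"
```

```text
8.35 [ 444.  -287.2  328.4] [-3.1411e+00 -3.0000e-04  1.2736e+00] [-0.64  0.23  1.54  0.    1.36 -0.35] [ 0.6 -0.3 -1.5] 13.982243430225655
red 1401
(723, array([ 556.1, -275.9]), array([ 7.2, 93.9]), 73.5) [ 555.5 -275.1  168.1]
(678, array([ 536.3, -344.7]), array([ 7.3, 94.5]), 73.6) [ 535.2 -343.   167.6]
red 250
(122, array([ 560. , -273.7]), array([ 9. , 95.5]), 73.4) [ 557.2 -272.3  166.7]
(128, array([ 539.8, -342.7]), array([10.4, 94.2]), 71.9) [ 538.7 -341.8  166.3]
red 156
(86, array([ 559.4, -278.6]), array([ 9.4, 93.9]), 73.7) [ 564.2 -278.8  166.5]
(70, array([ 544.1, -348.1]), array([ 8.3, 83.5]), 71.9) [ 548.8 -349.3  165.6]
```

View pics/w3.png

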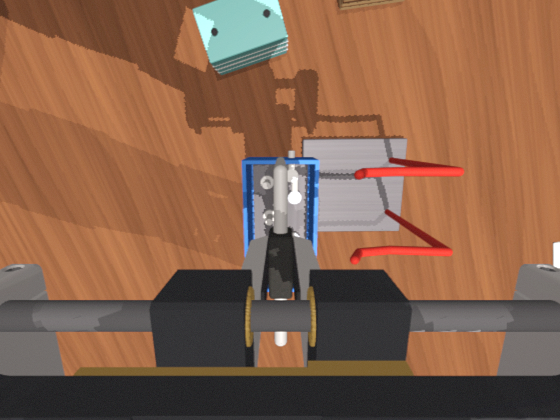

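The wrist view shows the caddy bar held at (281,200), left of the prongs, and the box clear of the tips at (358,173) and (355,258). Next I lower it, move in along +y of the tool, and lower onto the prongs.

Call:
drive_tool --rows '[{"offset":[3,0,8],"spin":0,"jaw":0},{"offset":[3,0,14],"spin":0,"jaw":0},{"offset":[2.6,0,14],"spin":0,"jaw":0},{"offset":[0,0,12],"spin":0,"jaw":0},{"offset":[0,5,0],"spin":0,"jaw":0},{"offset":[0,10,0],"spin":0,"jaw":0},{"offset":[0,14,0],"spin":0,"jaw":0},{"offset":[0,14,0],"spin":0,"jaw":0},{"offset":[0,14,0],"spin":0,"jaw":0},{"offset":[0,14,0],"spin":0,"jaw":0},{"offset":[0,14,0],"spin":0,"jaw":0},{"offset":[0,10,0],"spin":0,"jaw":0},{"offset":[0,4,0],"spin":0,"jaw":0},{"offset":[0,0,0],"spin":0,"jaw":0}]'

```text
clock: 9.85
eef_pos: [541.8, -308.2, 280.7]
eef_rot: [3.141, 0.0, 1.274]
wrist_force: [-0.6, 0.1, -2.7]
finger_gap: 13.9
```

Call:
drive_tool --rows '[{"offset":[0,0,8],"spin":0,"jaw":0},{"offset":[0,0,10],"spin":0,"jaw":0},{"offset":[0,0,7],"spin":0,"jaw":0},{"offset":[0,0,3],"spin":0,"jaw":0},{"offset":[0,0,0],"spin":0,"jaw":0}]'

```text
clock: 10.35
eef_pos: [541.1, -308.1, 252.0]
eef_rot: [-3.141, -0.0, 1.274]
wrist_force: [0.6, -0.1, -2.5]
finger_gap: 13.8
```

```bash
python3 w3.py w4; python3 -c "
import cv2,numpy as np
a=cv2.imread('pics/w4.png')[100:400,100:500]; b=cv2.resize(cv2.imread('pics/scene2.png')[100:250,60:260],(400,300),interpolation=2)
cv2.imwrite('pics/p4.png',np.hstack([a,b]))"
```

```text
10.4 [ 541.2 -308.1  252.6] [-3.1414e+00 -1.0000e-04  1.2740e+00] [-0.58  0.5   1.36  0.    1.28 -0.28] [ 0.6 -0.3 -1.8] 13.462116436809568
red 1733
(1718, array([ 556.9, -276.6]), array([ 8.4, 94.4]), 73.7) [ 552.6 -274.4  168.9]
(15, array([ 535.3, -337.4]), array([21. , 12.4]), 32.0) [ 533.3 -339.5  161.9]
red 127
(78, array([ 560.3, -273.8]), array([ 8.4, 90.7]), 73.5) [ 564.7 -274.8  166.1]
(49, array([ 559. , -349.4]), array([ 9.9, 53.5]), 73.4) [ 557.3 -347.7  164.1]
red 71
(71, array([ 560.4, -277. ]), array([ 9.1, 93.3]), 74.5) [ 565.9 -279.4  166.8]
```

View pics/p4.png

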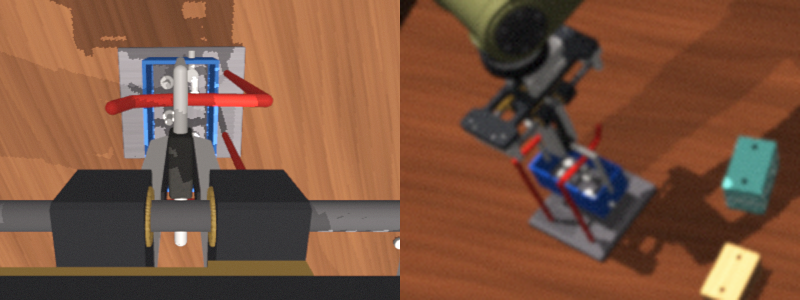

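The bar lies over both prongs with about 6 mm to go. I'll lower until contact.

Call:
drive_tool --rows '[{"offset":[0,0,2],"spin":0,"jaw":0},{"offset":[0,0,2],"spin":0,"jaw":0},{"offset":[0,0,1],"spin":0,"jaw":0},{"offset":[0,0,0],"spin":0,"jaw":0}]'

```text
clock: 10.9
eef_pos: [541.2, -308.1, 247.4]
eef_rot: [-3.141, -0.0, 1.274]
wrist_force: [-0.6, -0.6, -2.2]
finger_gap: 13.8
```

Call:
drive_tool --rows '[{"offset":[0,0,1],"spin":0,"jaw":0},{"offset":[0,0,0],"spin":0,"jaw":0}]'

```text
clock: 11.1
eef_pos: [541.3, -308.1, 246.6]
eef_rot: [-3.141, -0.0, 1.274]
wrist_force: [-0.2, 1.2, -1.4]
finger_gap: 13.9
```

Call:
drive_tool --rows '[{"offset":[0,0,1],"spin":0,"jaw":0},{"offset":[0,0,0],"spin":0,"jaw":0}]'

```text
clock: 11.3
eef_pos: [541.4, -308.1, 246.0]
eef_rot: [3.141, 0.0, 1.274]
wrist_force: [-0.3, 0.1, 0.1]
finger_gap: 13.7
```

Call:
drive_tool --rows '[{"offset":[0,0,1],"spin":0,"jaw":0},{"offset":[0,0,0],"spin":0,"jaw":0}]'

```text
clock: 11.5
eef_pos: [541.5, -308.2, 245.8]
eef_rot: [3.14, 0.0, 1.274]
wrist_force: [-3.3, 1.2, 6.9]
finger_gap: 13.9
```

Call:
drive_tool --rows '[{"offset":[0,0,-1],"spin":0,"jaw":0},{"offset":[0,0,0],"spin":0,"jaw":16},{"offset":[0,0,0],"spin":0,"jaw":20},{"offset":[0,0,0],"spin":0,"jaw":40},{"offset":[0,0,0],"spin":0,"jaw":50},{"offset":[0,0,0],"spin":0,"jaw":50},{"offset":[0,0,-8],"spin":0,"jaw":50},{"offset":[0,0,-15],"spin":0,"jaw":50},{"offset":[0,0,-15],"spin":0,"jaw":50},{"offset":[0,0,-20],"spin":0,"jaw":50},{"offset":[0,0,-20],"spin":0,"jaw":60},{"offset":[0,0,-20],"spin":0,"jaw":94},{"offset":[0,0,0],"spin":0,"jaw":94}]'

```text
clock: 12.8
eef_pos: [541.6, -308.3, 347.8]
eef_rot: [3.136, 0.002, 1.274]
wrist_force: [0.6, 1.2, 0.1]
finger_gap: 70.8
```

```bash
python3 w3.py w5; python3 -c "
import cv2,numpy as np
a=cv2.imread('pics/w5.png')[100:400,100:500]; b=cv2.resize(cv2.imread('pics/scene2.png')[100:250,60:260],(400,300),interpolation=2)
cv2.imwrite('pics/p5.png',np.hstack([a,b]))"
```

```text
12.85 [ 541.4 -308.2  345.6] [3.1384e+00 9.0000e-04 1.2741e+00] [-0.58  0.44  1.23 -0.    1.47 -0.28] [-0.3 -0.3 -1.1] 74.7341575065632
red 1333
(658, array([ 556.7, -276.5]), array([ 7.7, 93. ]), 73.5) [ 557.2 -275.9  168.8]
(675, array([ 536.8, -345. ]), array([ 7.6, 93.5]), 73.7) [ 536.3 -344.2  168.5]
red 200
(89, array([ 559.8, -272.7]), array([ 8.9, 94.4]), 74.2) [ 556.8 -271.9  168.1]
(111, array([ 540.7, -342.5]), array([ 9.3, 96.7]), 73.7) [ 540.5 -342.1  167.1]
red 93
(76, array([ 560.1, -277.7]), array([ 7.8, 94. ]), 72.0) [ 565.8 -279.3  166.7]
(17, array([ 555.5, -350.1]), array([ 1.8, 33.8]), 73.9) [ 556.2 -350.3  163. ]
```

View pics/p5.png

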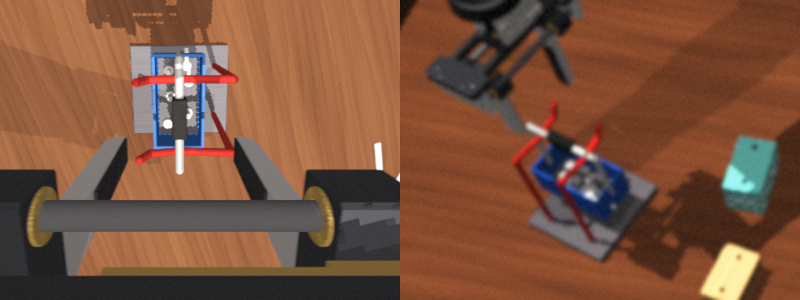

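The caddy hangs with its bar across both prongs, at crop pixel (180,78) and (180,153), and the gripper is clear. Next, the block.

Call:
drive_tool --rows '[{"offset":[0,0,0],"spin":8,"jaw":94},{"offset":[0,0,0],"spin":8,"jaw":94},{"offset":[0,0,0],"spin":8,"jaw":94},{"offset":[0,0,0],"spin":8,"jaw":94},{"offset":[0,0,0],"spin":8,"jaw":94},{"offset":[0,0,0],"spin":8,"jaw":94},{"offset":[0,0,0],"spin":8,"jaw":94},{"offset":[0,0,0],"spin":8,"jaw":94},{"offset":[0,0,0],"spin":8,"jaw":94},{"offset":[-7,-20,0],"spin":0,"jaw":94},{"offset":[-10,-30,0],"spin":0,"jaw":94},{"offset":[-10,-30,0],"spin":0,"jaw":94},{"offset":[-10,-30,0],"spin":0,"jaw":94},{"offset":[-10,-30,0],"spin":0,"jaw":94},{"offset":[-10,-30,20],"spin":0,"jaw":94},{"offset":[-10,-30,20],"spin":0,"jaw":94},{"offset":[-9,-20,20],"spin":0,"jaw":94},{"offset":[0,0,0],"spin":0,"jaw":94}]'

```text
clock: 14.75
eef_pos: [459.8, -87.6, 280.9]
eef_rot: [-3.14, 0.005, 0.019]
wrist_force: [-0.9, -0.1, 0.2]
finger_gap: 94.0
```

```bash
cat > w6.py <<'E'
exec(open('look.py').read())
m=(abs(W[...,0]-461)<70)&(abs(W[...,1]+90)<50)&(Z>52)&(Z<68); print(rect(W[m]),np.median(Z[m]))
E
python3 w6.py w6
```

```text
14.8 [460.9 -88.8 282.6] [-3.1409e+00  2.5000e-03  1.9000e-02] [-0.27  0.14  1.77 -0.    1.24  1.28] [-0.2 -0.1 -0.2] 93.84530462619391
(4261, array([457.9, -90.8]), array([89.9, 56.1]), 0.4) 60.52115035460536
```

Call:
drive_tool --rows '[{"offset":[-1,1,17],"spin":0,"jaw":94},{"offset":[0,0,25],"spin":0,"jaw":94},{"offset":[0,0,25],"spin":0,"jaw":94},{"offset":[0,0,25],"spin":0,"jaw":94},{"offset":[0,0,25],"spin":0,"jaw":94},{"offset":[0,0,20],"spin":0,"jaw":94},{"offset":[0,0,13],"spin":0,"jaw":94},{"offset":[0,0,7],"spin":0,"jaw":94},{"offset":[0,0,0],"spin":0,"jaw":94},{"offset":[0,0,0],"spin":0,"jaw":40},{"offset":[0,0,0],"spin":0,"jaw":40},{"offset":[0,0,0],"spin":0,"jaw":40},{"offset":[0,0,0],"spin":0,"jaw":40},{"offset":[0,0,0],"spin":0,"jaw":40}]' --force 40

```text
clock: 16.2
eef_pos: [460.5, -90.5, 126.9]
eef_rot: [3.141, -0.0, 0.017]
wrist_force: [-0.6, -0.7, 0.4]
finger_gap: 57.5
```

Call:
drive_tool --rows '[{"offset":[0,0,-5],"spin":0,"jaw":40},{"offset":[0,0,-20],"spin":0,"jaw":40},{"offset":[0,0,-30],"spin":0,"jaw":40},{"offset":[0,0,-30],"spin":0,"jaw":40},{"offset":[0,0,-30],"spin":0,"jaw":40},{"offset":[5,-10,-20],"spin":0,"jaw":40},{"offset":[11,-20,0],"spin":0,"jaw":40},{"offset":[11,-25,0],"spin":0,"jaw":40},{"offset":[11,-25,0],"spin":0,"jaw":40},{"offset":[11,-25,0],"spin":0,"jaw":40},{"offset":[11,-25,0],"spin":0,"jaw":40},{"offset":[11,-25,0],"spin":0,"jaw":40},{"offset":[11,-25,0],"spin":0,"jaw":40},{"offset":[11,-25,0],"spin":0,"jaw":40},{"offset":[11,-25,0],"spin":0,"jaw":40},{"offset":[11,-25,0],"spin":0,"jaw":40},{"offset":[11,-25,0],"spin":1.5,"jaw":40},{"offset":[10,-15,0],"spin":1.5,"jaw":40},{"offset":[5,-8,0],"spin":2,"jaw":40},{"offset":[0,0,0],"spin":0,"jaw":40}]'

```text
clock: 18.2
eef_pos: [597.0, 215.2, 261.3]
eef_rot: [3.141, 0.001, -0.069]
wrist_force: [-0.0, 0.0, -1.6]
finger_gap: 55.9
```

```bash
cat > w7.py <<'E'
exec(open('look.py').read())
a=np.radians(-4); ex=np.array([np.cos(a),np.sin(a)]); ey=np.array([-np.sin(a),np.cos(a)])
C=np.array([662,269.5])
for nm,cc in (("wrist",c),("top",eyes.camera("top")),("scene",eyes.camera("scene"))):
    W=cloud(cc); Z=W[...,2]; L=(W[...,:2]-C); p=L@ex; q=L@ey
    bright=cc["color"].min(-1)>0
    # fit inner edge lines of stop tops: for each slice take the min coordinate of points at z 26..34
    top=(Z>25.5)&(Z<35)
    for nm2,al,ac,r in (("end inner x",q,p,(-130,-10)),("side inner y",p,q,(-190,-10))):
        pts=[]
        for b in np.arange(r[0],r[1],5):
            m=top&(al>b)&(al<b+5)&(abs(ac-12)<22)
            if m.sum()>8: v=np.sort(ac[m]); pts.append((b+2.5,np.percentile(v,3),np.percentile(v,97)))
        if len(pts)>6:
            pts=np.array(pts); k=np.polyfit(pts[:,0],np.median(pts[:,1:],1)*0+pts[:,1],1); 
            print(nm,nm2,len(pts),"edge med",np.median(pts[:,1]).round(1),np.median(pts[:,2]).round(1),"slope deg",np.degrees(k[0]).round(2), "mid slope",np.degrees(np.polyfit(pts[:,0],pts[:,1:].mean(1),1)[0]).round(2))
    I=cc["color"].astype(int)
    t=(Z>62)&(Z<300)&(abs(W[...,0]-590)<90)&(abs(W[...,1]-215)<70)&(I[...,0]>I[...,2]+25)
    if t.sum()>50: print("blk",rect(W[t]),np.nanmedian(Z[t]))
E
python3 w7.py w7
```

```text
18.25 [596.8 214.5 261.4] [ 3.1413e+00  8.0000e-04 -6.8600e-02] [ 0.29  0.52  1.31 -0.    1.31  1.93] [ 0.1 -0.3 -2. ] 55.54232545495256
wrist end inner x 24 edge med -2.1 20.2 slope deg -0.12 mid slope -0.07
wrist side inner y 25 edge med 0.1 22.8 slope deg -1.35 mid slope 2.51
blk (11754, array([594.5, 215.9]), array([56. , 90.4]), 85.4) 194.70365264814552
blk (125, array([570.9, 217. ]), array([26. , 59.5]), 19.0) 193.85040902181575
scene end inner x 24 edge med 1.6 23.5 slope deg -0.2 mid slope 0.04
scene side inner y 31 edge med 3.8 25.0 slope deg -0.82 mid slope -0.45
blk (690, array([602.7, 215.3]), array([56. , 82.3]), 86.1) 194.71477913387594
```

View pics/w7.png

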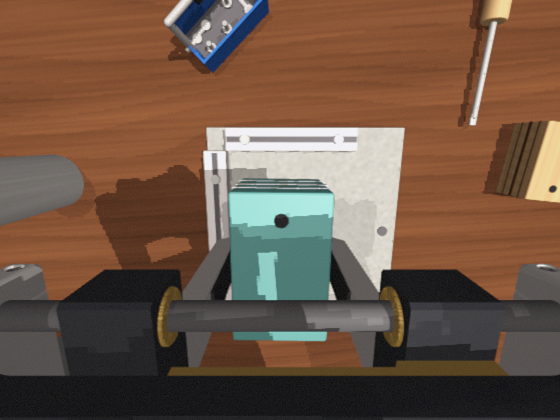

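The wrist view shows the block level at (281,250), 16 mm short of the end stop (290,140) and 30 mm from the side stop (215,190). I lower it to the bed between them.

Call:
drive_tool --rows '[{"offset":[0,0,10],"spin":0,"jaw":40},{"offset":[0,0,20],"spin":0,"jaw":40},{"offset":[0,0,25],"spin":0,"jaw":40},{"offset":[0,0,25],"spin":0,"jaw":40},{"offset":[0,0,20],"spin":0,"jaw":40},{"offset":[0,0,12],"spin":0,"jaw":40},{"offset":[0,0,7],"spin":0,"jaw":40},{"offset":[0,0,2],"spin":0,"jaw":40},{"offset":[0,0,0],"spin":0,"jaw":40},{"offset":[0,0,1],"spin":0,"jaw":40},{"offset":[0,0,0],"spin":0,"jaw":40}]'

```text
clock: 19.45
eef_pos: [597.1, 214.5, 140.3]
eef_rot: [-3.141, -0.001, -0.07]
wrist_force: [0.2, 0.1, -1.6]
finger_gap: 55.7
```

Call:
drive_tool --rows '[{"offset":[0,0,1],"spin":0,"jaw":40},{"offset":[0,0,1],"spin":0,"jaw":40},{"offset":[0,0,0],"spin":0,"jaw":40}]'

```text
clock: 19.75
eef_pos: [596.9, 214.4, 137.5]
eef_rot: [3.141, 0.0, -0.07]
wrist_force: [0.3, 0.1, -2.4]
finger_gap: 55.8
```

Call:
drive_tool --rows '[{"offset":[0,0,1],"spin":0,"jaw":40},{"offset":[0,0,0],"spin":0,"jaw":40}]'

```text
clock: 19.95
eef_pos: [597.1, 214.4, 137.0]
eef_rot: [-3.141, -0.0, -0.07]
wrist_force: [-2.1, -0.8, 1.6]
finger_gap: 56.0
```

Call:
drive_tool --rows '[{"offset":[0,0,0.5],"spin":0,"jaw":40},{"offset":[0,0,0],"spin":0,"jaw":40}]'

```text
clock: 20.15
eef_pos: [597.1, 214.4, 137.0]
eef_rot: [-3.141, -0.001, -0.07]
wrist_force: [-3.8, -1.7, 7.6]
finger_gap: 55.6
```

Touchdown on the bed. Now I slide towards the side stop, then the end stop.

Call:
drive_tool --rows '[{"offset":[0,-4,-0.3],"spin":0,"jaw":40},{"offset":[0,-6,0],"spin":0,"jaw":40},{"offset":[0,-6,0],"spin":0,"jaw":40},{"offset":[0,-4,0],"spin":0,"jaw":40},{"offset":[0,-3,0],"spin":0,"jaw":40},{"offset":[0,-2,0],"spin":0,"jaw":40},{"offset":[0,0,0],"spin":0,"jaw":40}]'

```text
clock: 20.85
eef_pos: [599.1, 239.9, 137.0]
eef_rot: [-3.141, -0.001, -0.07]
wrist_force: [-0.4, -1.8, 5.0]
finger_gap: 55.8
```

Call:
drive_tool --rows '[{"offset":[0,-1,0],"spin":0,"jaw":40},{"offset":[0,-1,0],"spin":0,"jaw":40},{"offset":[0,0,0],"spin":0,"jaw":40}]'

```text
clock: 21.15
eef_pos: [599.2, 241.7, 137.0]
eef_rot: [-3.141, -0.001, -0.07]
wrist_force: [-1.2, -3.2, 5.4]
finger_gap: 55.8
```

Call:
drive_tool --rows '[{"offset":[3,0,0],"spin":0,"jaw":40},{"offset":[4,0,0],"spin":0,"jaw":40},{"offset":[3,0,0],"spin":0,"jaw":40},{"offset":[2,0,0],"spin":0,"jaw":40},{"offset":[0,0,0],"spin":0,"jaw":40}]'

```text
clock: 21.65
eef_pos: [611.0, 241.3, 137.0]
eef_rot: [-3.141, -0.001, -0.07]
wrist_force: [-1.9, 0.0, 6.0]
finger_gap: 55.8
```

Side not yet firmly touched. I'll creep on, y then x.

Call:
drive_tool --rows '[{"offset":[0,-1,0],"spin":0,"jaw":40},{"offset":[0,-1,0],"spin":0,"jaw":40},{"offset":[0,0,0],"spin":0,"jaw":40}]'

```text
clock: 21.95
eef_pos: [611.3, 242.8, 137.0]
eef_rot: [-3.141, -0.001, -0.07]
wrist_force: [0.0, -3.2, 6.4]
finger_gap: 55.8
```

Call:
drive_tool --rows '[{"offset":[0,-1,0],"spin":0,"jaw":40},{"offset":[0,0,0],"spin":0,"jaw":40}]'

```text
clock: 22.15
eef_pos: [611.4, 243.8, 137.0]
eef_rot: [-3.141, -0.001, -0.07]
wrist_force: [-0.1, -3.1, 5.8]
finger_gap: 55.6
```

Call:
drive_tool --rows '[{"offset":[1,0,0],"spin":0,"jaw":40},{"offset":[1,0,0],"spin":0,"jaw":40},{"offset":[0,0,0],"spin":0,"jaw":40}]'

```text
clock: 22.45
eef_pos: [613.1, 244.0, 137.0]
eef_rot: [-3.141, -0.0, -0.07]
wrist_force: [-3.3, 0.6, 7.2]
finger_gap: 55.6
```

Call:
drive_tool --rows '[{"offset":[0,-1,0],"spin":0,"jaw":40},{"offset":[0,-1,0],"spin":0,"jaw":40},{"offset":[0,0,0],"spin":0,"jaw":40}]'

```text
clock: 22.75
eef_pos: [613.3, 244.8, 137.1]
eef_rot: [3.14, -0.0, -0.069]
wrist_force: [-3.4, -9.9, 10.4]
finger_gap: 56.1
```

Call:
drive_tool --rows '[{"offset":[1,0,0],"spin":0,"jaw":40},{"offset":[1,0,0],"spin":0,"jaw":40},{"offset":[0,0,0],"spin":0,"jaw":40}]'

```text
clock: 23.05
eef_pos: [614.9, 244.8, 137.1]
eef_rot: [3.14, 0.001, -0.069]
wrist_force: [-8.4, -9.8, 12.0]
finger_gap: 55.6
```

Call:
drive_tool --rows '[{"offset":[1,0,0],"spin":0,"jaw":40},{"offset":[0,0,0],"spin":0,"jaw":40}]'

```text
clock: 23.25
eef_pos: [615.6, 244.8, 137.1]
eef_rot: [3.139, 0.002, -0.069]
wrist_force: [-13.0, -9.8, 14.7]
finger_gap: 55.8
```

Call:
drive_tool --rows '[{"offset":[1,-0.5,0],"spin":0,"jaw":40},{"offset":[0,0,0],"spin":0,"jaw":40}]'

```text
clock: 23.45
eef_pos: [616.0, 244.9, 137.1]
eef_rot: [3.138, 0.005, -0.07]
wrist_force: [-20.5, -13.3, 20.4]
finger_gap: 55.8
```

Call:
drive_tool --rows '[{"offset":[0.3,-0.8,-0.5],"spin":0,"jaw":40},{"offset":[0,0,0],"spin":0,"jaw":40},{"offset":[0,0,0],"spin":0,"jaw":40}]' --force 50

```text
clock: 23.75
eef_pos: [616.2, 245.1, 137.2]
eef_rot: [3.137, 0.006, -0.07]
wrist_force: [-21.5, -16.6, 18.8]
finger_gap: 55.8
```

```bash
cat > w8.py <<'E'
exec(open('look.py').read())
print(s["moment"].round(2))
ok=[]
for nm,cc in (("wrist",c),("top",eyes.camera("top")),("scene",eyes.camera("scene"))):
    W2=cloud(cc); z=W2[...,2]; I=cc["color"].astype(int)
    t=(abs(z-70)<7)&(abs(W2[...,0]-613)<70)&(abs(W2[...,1]-245)<60)&(I[...,0]>I[...,2]+20)
    if t.sum()>50:
        A=np.c_[W2[t][:,:2]-[613,245],np.ones(t.sum())]; k=np.linalg.lstsq(A,z[t],rcond=None)[0]
        print(nm,rect(W2[t]),"z plane",k.round(3))
    cv2.imwrite(f"pics/f_{nm}.png",cc["color"])
    t=(z>115)&(z<190)&(abs(W2[...,0]-541)<80)&(abs(W2[...,1]+308)<75)&(I.max(-1)>120)&(I.max(-1)-I.min(-1)<30)
    if t.sum()>20: print("bar",rect(W2[t]),np.nanmedian(z[t]))
a=cv2.imread('pics/f_wrist.png')[90:390,80:480]
sc=cv2.imread('pics/f_scene.png')
b=cv2.resize(sc[130:280,220:420],(400,300),interpolation=2); d=cv2.resize(sc[130:230,80:213],(400,300),interpolation=2)
cv2.imwrite('pics/p8.png',np.vstack([np.hstack([a,b]),np.hstack([d,np.zeros_like(d)])]))
E
python3 w8.py w8
```

```text
23.8 [616.2 245.1 137.2] [ 3.1371  0.0055 -0.0697] [ 0.32  0.71  1.31 -0.    1.13  1.97] [-21.7 -17.   18.4] 56.01042133354136
[-3.37  3.86  0.08]
wrist (11602, array([613.1, 245.9]), array([56.8, 90.1]), 85.8) z plane [-1.100e-02 -5.000e-03  7.073e+01]
bar (86, array([ 543.3, -309.6]), array([112.4,   8.2]), 73.1) 169.7839945979299
scene (476, array([616.3, 246.4]), array([56.4, 89.6]), 86.4) z plane [-2.0000e-02 -1.0000e-03  7.0751e+01]
bar (71, array([ 542.8, -304.4]), array([111.3,   9.5]), 73.3) 169.98492737813865
```

View pics/p8.png

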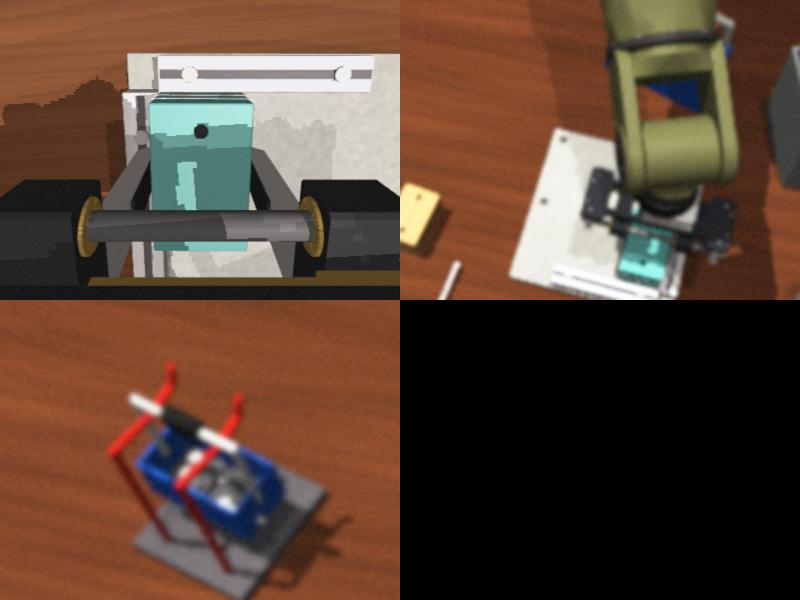

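Run:
```python
from h import *
for n,c0,z0 in (("w6",(459,-90),60),("w7",(595,216),195),("w8",(613,245),70)):
    c=np.load(n+".npy",allow_pickle=True).item(); W=cloud(c); z=W[...,2]; I=c["color"].astype(int)
    t=(abs(z-z0)<7)&(abs(W[...,0]-c0[0])<70)&(abs(W[...,1]-c0[1])<60)&(I[...,0]>I[...,2]+20)
    A=np.c_[W[t][:,:2]-c0,np.ones(t.sum())]; print(n,t.sum(),np.linalg.lstsq(A,z[t],rcond=None)[0].round(4))
```

```text
w6 4146 [-3.20000e-03 -2.00000e-04  6.05058e+01]
w7 11622 [-5.300000e-03 -2.300000e-03  1.947136e+02]
w8 11602 [-1.10000e-02 -5.40000e-03  7.07299e+01]
```

Call:
drive_tool --rows '[{"offset":[0,0,0.5],"spin":0,"jaw":40},{"offset":[-0.3,0,0.4],"spin":0,"jaw":40},{"offset":[0,0,0],"spin":0,"jaw":40},{"offset":[0,0,0],"spin":0,"jaw":40}]'

```text
clock: 24.3
eef_pos: [616.1, 245.1, 137.2]
eef_rot: [3.137, 0.005, -0.07]
wrist_force: [-23.4, -18.3, 23.9]
finger_gap: 55.5
```

```bash
python3 w8.py w9
```

```text
24.35 [616.1 245.1 137.2] [ 3.1373  0.0046 -0.0697] [ 0.32  0.71  1.31 -0.    1.13  1.97] [-22.5 -18.2  23.7] 55.734249737474656
[-3.65  4.22  0.12]
wrist (11624, array([613. , 245.7]), array([56.5, 90.2]), 85.8) z plane [-1.0000e-02 -6.0000e-03  7.0691e+01]
bar (90, array([ 542.6, -309.2]), array([111.8,   8.3]), 72.8) 170.2532476450436
scene (479, array([616.1, 246.7]), array([55.9, 91.5]), 86.3) z plane [-9.0000e-03 -7.0000e-03  7.0502e+01]
bar (70, array([ 543.5, -303.9]), array([110. ,   8.6]), 72.9) 169.99882102777224
```

Both stop forces are steady (about 22 N and 18 N, with 24 N down), the block is flat to within about 0.3°, and the caddy is still hanging. Handing in.

```bash
python3 -c "
from cell import manip
print(manip.sign_off()); s=manip.read_state(); print(s['clock'],s['wrist_force'].round(1),s['finger_gap'])"
```

```text
the job is handed in; nothing more can be done
None
the job is handed in; nothing more can be done
```

I hung the middle-sized caddy by its handle across both prongs of the red hook and let go of it. I then laid the teal block in the jig, pressed it into the corner and handed the job in still gripping and pressing it.

- **Caddy:** the last pictures show the bar across both prongs, parallel to the hook's y axis within about 0.5°. The bar's middle is within about 5 mm of the seat; the cameras disagree by that much.
- **Block:** the wrist force was steady at about 22 N towards the end stop, 18 N towards the side stop and 24 N down. The yaw matches the jig to within about 0.5°.
- **Small deviation:** pressing tips the block by about 0.3°, so its rear edge sits roughly 0.4 mm high. Extra downward push reduced this only slightly.
- **Camera disagreement:** the cameras differed by 3–5 mm in places, so I relied on felt contact for the final fit.
- **Time and other objects:** the job took about 24 s of the 72 s allowed. I did not touch the offcut, flask, bin or screwdriver.

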